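# Free the child-safety catch and open the medicine cupboard

### The job

Open the little beech medicine cupboard on the table, whose door is held by a child-safety catch: draw the door out by its knob until the catch stops it, reach down through the gap behind the door's top edge, press the sprung plastic hook down gently until it clears its strike, draw the door past it and swing the door wide open, nearly square to the cupboard. The hook and strike are brittle, so neither press hard on the hook nor wrench the door against the catch, and leave everything that stands about where it is.

Things in the scene. Friction and masses are not known exactly. Their poses are not given: they have to be found in the camera images.
- cupboard: beech cupboard, fixed: 210 deep (x), 400 wide (y), 270 mm high. Origin: centre of its underside; +x points to its back (front faces -x), z up. Top panel 16 mm thick, its front edge at x = -105 mm. The door covers the front from y = -188 to +60 mm and is as high as the cupboard; an open bay of books fills the rest. A book and a clock stand on the rear of the top.
- hinge_axis (a point): on the door's vertical hinge axis, at the height of the cupboard's top (z = 270 mm) in the plane of the carcass front (cupboard x = -105, y = -188 mm). Axes as the cupboard's. The shut door runs from here along +y; it is 16 mm thick, its back face 1 mm and its front face 17 mm before this plane. It opens towards -x. Door top and knob may sit up to 6 mm higher or lower than said.
- door (a joint): opening angle of the door in rad: 0 shut, grows counter-clockwise seen from above, stop at 1.75. The hinge is stiff: the door stays where it is left. The hook catches at about 0.19 (door back 36 mm clear of the top panel's front edge, measured at the hook); past about 0.30 the barb is clear of the strike.
- knob_spot (a point): point on the shut cupboard (it does not follow the door) where the knob's middle is with the door shut: 215 mm along the door from the hinge axis, 41.5 mm before the carcass front, 235 mm up (+-6 mm, the door's hanging varies). Beech knob: round head 28 mm across, 18 mm long, axis square to the door, on a 14 mm neck. It turns about the hinge axis with the door.
- gap_spot (a point): point on the top panel's front edge, at its top (z = 270 mm), beneath which the hook passes: 190 mm along the shut door from the hinge axis. White plastic strike under the panel, 44 mm wide along y, 4 to 16 mm behind the edge; behind it the hook's barb catches. The hook is carried by the door, see hook_rest.
- hook_rest (a point): point on the shut cupboard (does not follow the door) where the top of the hook's thumb tab is with the door shut: 27 mm behind the carcass front, 190 mm along the door, 242 mm up. The real height is up to 6 mm higher or lower and must be felt. White plastic arm 14 wide, 75 long, on the door's back; barb's face 53 mm behind it. The tab, 20 wide, rises 4 mm from 13 to 28 mm behind the door.
- pivot_spot (a point): point on the shut cupboard (does not follow the door) where the hook's pivot is with the door shut, 5 mm behind the carcass front, 237 mm up (+-6 mm). Pressed at the high end of its tab, the hook gives from 4 N, frees the barb after 5 mm at 11 N (more if the door is pulled hard meanwhile) and meets a hard stop 1 mm lower at 12 N; it cracks above 18 N. Over 30 N of pull on the caught hook breaks it.
- clock_mid (a point): middle of a dark wooden clock, 50 x 100 x 97 mm, loose on the cupboard's top. Leave it.
- topbook_mid (a point): middle of a dark red book, 130 x 190 x 26 mm, lying loose on the cupboard's top. Leave it.
- pills_mid (a point): middle of an amber pill jar, 42 mm across, 70 mm high, standing on the table. Leave it.
- mug_mid (a point): middle of a white mug, 80 mm across, 92 mm high. Leave it.
- glasscase_mid (a point): middle of a brown spectacle case, 160 x 62 x 32 mm. Leave it.
- tablebook_mid (a point): middle of a dark blue book, 150 x 210 x 32 mm, lying on the table. Leave it.
- loupe_mid (a point): middle of a black watchmaker's eyeglass, 34 mm across, 30 mm high, on the table. Leave it.

How it is judged:
On the way, in this order (a step that is already met when the one before it is completed fails the run):
1. the door is drawn out until the hook holds it at the strike (value of joint door between 0.15 and 0.23 rad), for 0.3 s.
2. with the hook pressed down, the door is drawn past the strike (value of joint door above 0.33 rad), for 0.1 s.
At the end, for the whole second after the job is handed in: the door stands at rest, open by more than 1.2 rad (about 69 degrees), let go of, everything else where it stood (value of joint door above 1.2 rad and velocity of joint door between -0.05 and 0.05 rad/s); the robot touches nothing.
It fails at once if the hook is pressed with more than 18 N (contact force between the fingers and hook above 18 N).
It fails at once if the door is wrenched against the catch: more than 30 N between hook and strike (contact force between hook and fittings above 30 N).
It fails at once if a bystander is moved by more than 25 mm (distance of any of clock_mid, topbook_mid, pills_mid, mug_mid, glasscase_mid, tablebook_mid, loupe_mid from where it was at the start of the episode above 0.025 m).
It also fails if it takes over 69 s, if anything falls off the work surface, if the arm or the gripper's body presses on something with over 40 N, if the wrist force passes 120 N, or if a joint passes its speed limit or range.

### The arm

A 6-joint arm with a two-finger parallel gripper is mounted at the origin on the work surface. World frame = base frame: x ahead of the robot, y to its left, z up, the work surface at z = 0. Lengths are in m, angles in rad, forces in N, time in s.
With the tool pointing down it reaches from about 0.3 to 0.875 m from the base axis. Payload 6.4 kg.
Tool frame: the origin (TCP) lies at the very end of the fingers, on their centre line; the grasp point (between the pads) lies ctrl.pinch_z behind it (ctrl.pinch_z is the distance from the TCP to the grasp point, in m); y points along the fingers, z is the direction in which the jaws open and shut, and the axes are right-handed (so a half turn about y gives the same grasp; the last joint's range is limited). The gripper opens to 85 mm and grips with 20 to 120 N. Pads are 22 mm wide; open, the fingers measure 114 mm over their backs; the gripper's body (76 mm by 85 mm) begins 54 mm behind the grasp point. The pads swing forward as they close: fully open they stand 13 mm farther back than shut.
Start: joints at [1.139, 0.181, 1.607, -0, 1.354, -0.206], TCP at [0.129, 0.56, 0.231] pointing down, gripper open.
Joint ranges: [-2.99, 2.99], [-0.89, 2.07], [0.3, 2.58], [-1.14, 4.28], [0, 2.63], [-3.12, 3.12]. Speed limits (rad/s): [2.57, 2.57, 3.01, 3.14, 3.14, 3.14].

### API

Orientations are given as a unit quaternion [w, x, y, z].
In Python, from bench import ctrl gives the robot as it stands.
- The arm moves only by the shell command python3 -m pendant 'ROWS'. ROWS is JSON, one flat list of numbers, 7 for each row, row after row: the shift along the world's x, y, z in m, then the turn, a rotation vector about the world's x, y, z in degrees, then the finger opening in m, from 0 to 0.0854. In form: [tx, ty, tz, rx, ry, rz, hand, tx, ty, tz, rx, ry, rz, hand, ...]. A call has 1 to 12 rows; each row shifts and turns the commanded pose from where the row before left it; what a row does not reach is not made up. A row lasts 1/8 s, in which the tool goes at most 62.5 mm and 10.7 degrees, less where a joint would pass 70% of its speed; a pose out of reach is approached as far as the arm can. A call with a gripper value outside its range is refused whole. The fingers move at their own pace and stop on an object; the grip force is fixed at half the most. Time passes only in rows, so rows that do not move let the fingers close. It gives the time, the measured TCP pose, the force and the opening at its end, in the units of the state.
- ctrl.get_obs(): the state, without advancing time (a new reading comes with each control period).
- ctrl.camera(name): name is "scene" or "top" or "wrist"; returns the picture (384x512x3 uint8, red, green, blue); there is no depth.
- ctrl.camera_info(name): a dict with "fx", "fy", "cx", "cy" (pixels), "origin" and "rotation" of the camera in the world; the wrist camera has in their place "tool_from_camera" (4x4, takes a point from camera to tool coordinates, whose origin is the TCP and whose axes are the tool frame's). Camera axes: x right, y down, z forward; pixel columns grow to the right and rows downward; lengths in m; the calibration is good to about 2 mm. A picture is of the moment at which its call begins: read the wrist's pose just before it. camera_info takes no time and is no camera call.
- ctrl.hand_in(): hands the job in, once; it reports no verdict.
Trained networks look in the newest picture that a camera, given by its name, has taken for a name from the list of things; names that differ only in an ending like _2 or _b are one class to them, and where a whole thing is asked for, a point or a joint stands for the part that bears it (a point fixed in the world has none). Each returns a list of dicts, best first, with "score" (0 to 1); they miss things now and then, are a little off and sometimes report something else, mostly with a low value. They report only what shows in the picture. A call takes as long as a camera call.
- ctrl.silhouettes(target, camera): "mask" (384x512 bool, what is visible of it) and "bbox" ([left, top, right, bottom] in pixels, round what is visible of it).
The state is a dict: "time_s": time; "q": joint angles; "dq": joint speeds; "joint_efforts": joint torques, N m; "eef_pos": TCP position; "eef_rot": TCP orientation; "wrist_force": force on the tool from outside, world axes, zero at the start; "torque": the same for the moment, N m; "opening": opening from 0.0 (shut) to 1.0 (fully open).
Only numpy, scipy, OpenCV 4.12 (cv2) and the standard library are available. Lean on these libraries where they do the work, as an engineer would, in place of code of your own. Each camera call takes 0.05 s, during which the arm holds its last target.

## Working session

There is one attempt and no reset: what is moved stays moved. The work goes in short steps, Python scripts to look and compute and a shell command to move; the robot and the scene stay as the last step left them, time stands still between calls to the robot, and variables do not carry over. Pictures are saved under pics/ and viewed, and the job is handed in when it is done.

```bash
ls; mkdir -p pics
python3 - <<'E'
from bench import ctrl
import cv2
for n in ("scene","top","wrist"):
    im=ctrl.camera(n); cv2.imwrite(f"pics/{n}0.png",im[:,:,::-1])
    print(n,ctrl.camera_info(n))
o=ctrl.get_obs(); print(o); print(ctrl.pinch_z)
E
```

```text
pics
scene {'fx': 453.7209855074587, 'fy': 453.7209855074587, 'cx': 253.5265361371493, 'cy': 182.80703335899054, 'origin': array([ 1.38252122, -0.42252352,  1.06566118]), 'rotation': array([-0.35170919,  0.7847827 ,  0.46594048, -0.20812551])}
top {'fx': 358.78670009933643, 'fy': 358.78670009933643, 'cx': 258.9825119853129, 'cy': 191.0769975241601, 'origin': array([0.32589214, 0.04211797, 1.17828095]), 'rotation': array([ 0.07021981, -0.70174592,  0.70571872, -0.06769733])}
wrist {'fx': 278.0017824934548, 'fy': 278.0017824934548, 'cx': 255.49173649299178, 'cy': 190.28357824175288, 'tool_from_camera': array([[-4.66864812e-05,  9.60977508e-01,  2.76626512e-01,
        -6.95234393e-02],
       [ 2.58747248e-04, -2.76626491e-01,  9.60977480e-01,
        -1.44251617e-01],
       [ 9.99999965e-01,  1.16441006e-04, -2.35735568e-04,
        -5.44002972e-04],
       [ 0.00000000e+00,  0.00000000e+00,  0.00000000e+00,
         1.00000000e+00]])}
{'time_s': 0.15, 'q': array([ 1.13868115e+00,  1.81399397e-01,  1.60779903e+00, -1.81493638e-05,
        1.35382005e+00, -2.06300368e-01]), 'dq': array([-4.81457152e-05, -1.58640764e-03, -2.85552313e-03, -6.01130033e-04,
       -1.46596670e-03, -3.17776371e-04]), 'joint_efforts': array([ 1.78213133e-03, -4.45257354e+01, -3.51692855e+01, -2.67671930e-04,
        5.90976430e-03,  9.67454127e-06]), 'eef_pos': array([0.12854188, 0.55999312, 0.23056479]), 'eef_rot': array([-0.70212381,  0.70308502, -0.07981892,  0.07951443]), 'wrist_force': array([ 0.48300128, -0.46327965, -0.52042774]), 'torque': array([-0.00110342, -0.0049478 ,  0.00878207]), 'opening': 1.0009639148016678}
0.0187
```

View pics/scene0.png

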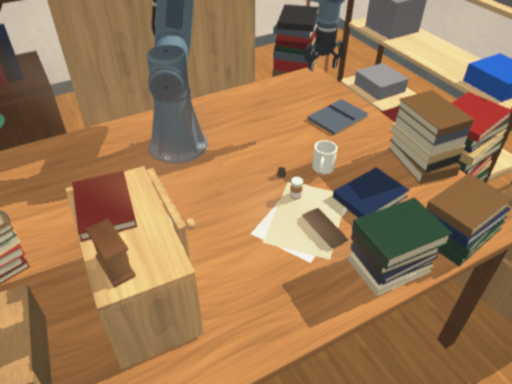

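View pics/top0.png

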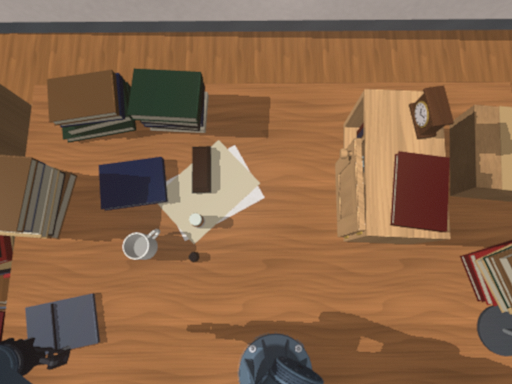

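View pics/wrist0.png

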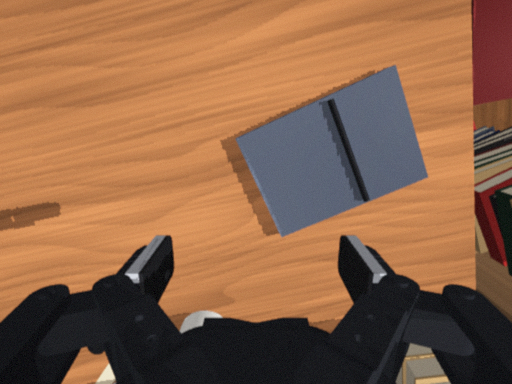

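The top view shows the cupboard at right (px 340-450, 90-240), with its front to image left (world +y), the hinge end near the robot and the knob at about (347,155). The clock and red book are on its top. Next I'll localise it.

```bash
cat > h.py <<'E'
import numpy as np, cv2
from bench import ctrl
from scipy.spatial.transform import Rotation as R
def cam(n,obs=None):
    i=ctrl.camera_info(n)
    if n=="wrist":
        o=obs; q=o["eef_rot"]; Rt=R.from_quat([q[1],q[2],q[3],q[0]]).as_matrix()
        T=i["tool_from_camera"]; Rm=Rt@T[:3,:3]; c=Rt@T[:3,3]+o["eef_pos"]
    else:
        q=i["rotation"]; Rm=R.from_quat([q[1],q[2],q[3],q[0]]).as_matrix(); c=np.array(i["origin"])
    K=(i["fx"],i["fy"],i["cx"],i["cy"]); return K,Rm,c
def proj(P,C):
    K,Rm,c=C; p=(np.atleast_2d(P)-c)@Rm
    return np.c_[K[0]*p[:,0]/p[:,2]+K[2],K[1]*p[:,1]/p[:,2]+K[3]]
def unproj(uv,z,C):
    K,Rm,c=C; uv=np.atleast_2d(uv)
    d=np.c_[(uv[:,0]-K[2])/K[0],(uv[:,1]-K[3])/K[1],np.ones(len(uv))]@Rm.T
    return c+d*((z-c[2])/d[:,2])[:,None]
def cup2w(P,pose):
    x,y,a=pose; c,s=np.cos(a),np.sin(a); P=np.atleast_2d(np.asarray(P,float))
    return np.c_[x+c*P[:,0]-s*P[:,1],y+s*P[:,0]+c*P[:,1],P[:,2]]
E
python3 - <<'E'
from h import *
for n in ("top","scene"):
    im=ctrl.camera(n); C=cam(n); cv2.imwrite(f"pics/{n}raw.png",im[:,:,::-1])
    for t in ("cupboard","door","clock_mid","topbook_mid","pills_mid","mug_mid","glasscase_mid","tablebook_mid","loupe_mid","knob_spot"):
        try:
            r=ctrl.silhouettes(t,n)
        except Exception as e: print(t,e); continue
        if r: 
            m=r[0]["mask"]; ys,xs=np.nonzero(m); 
            print(n,t,round(r[0]["score"],2),r[0]["bbox"],len(r),(xs.mean().round(),ys.mean().round()))
            if t in("cupboard","door"): cv2.imwrite(f"pics/m_{n}_{t}.png",m.astype('uint8')*255)
        else: print(n,t,None)
im=cv2.imread("pics/topraw.png")[70:260,320:480]; cv2.imwrite("pics/topz.png",cv2.resize(im,None,fx=3.1,fy=3.1,interpolation=cv2.INTER_CUBIC))
im=cv2.imread("pics/sceneraw.png")[150:370,50:220]; cv2.imwrite("pics/scenez.png",cv2.resize(im,None,fx=2.7,fy=2.7,interpolation=cv2.INTER_CUBIC))
E
```

```text
top cupboard 0.86 [344.1, 87.8, 452.3, 244.2] 1 (np.float64(387.0), np.float64(161.0))
top door 0.64 [334.8, 136.6, 365.5, 237.8] 1 (np.float64(349.0), np.float64(190.0))
top clock_mid 0.66 [409.6, 86.9, 453.1, 142.4] 2 (np.float64(430.0), np.float64(113.0))
top topbook_mid 0.73 [390.6, 152.5, 449.1, 235.9] 1 (np.float64(420.0), np.float64(192.0))
top pills_mid 0.46 [195.1, 215.2, 203.2, 228.8] 2 (np.float64(196.0), np.float64(220.0))
top mug_mid 0.7 [120.4, 232.6, 161.4, 259.9] 1 (np.float64(140.0), np.float64(245.0))
top glasscase_mid 0.58 [194.6, 147.4, 210.4, 196.0] 2 (np.float64(201.0), np.float64(170.0))
top tablebook_mid 0.87 [97.1, 153.3, 169.6, 214.1] 1 (np.float64(132.0), np.float64(183.0))
top loupe_mid None
top knob_spot 0.9 [345.4, 89.0, 447.6, 245.7] 1 (np.float64(387.0), np.float64(161.0))
scene cupboard 0.66 [67.5, 168.0, 201.6, 367.4] 1 (np.float64(146.0), np.float64(282.0))
scene door 0.97 [141.9, 167.4, 194.1, 258.3] 2 (np.float64(172.0), np.float64(211.0))
scene clock_mid 0.66 [84.9, 219.2, 137.6, 287.8] 1 (np.float64(111.0), np.float64(252.0))
scene topbook_mid 0.68 [75.2, 170.7, 136.4, 240.6] 1 (np.float64(103.0), np.float64(202.0))
scene pills_mid 0.67 [290.4, 179.9, 302.7, 202.5] 1 (np.float64(296.0), np.float64(188.0))
scene mug_mid 0.61 [310.4, 139.6, 339.2, 171.4] 1 (np.float64(324.0), np.float64(156.0))
scene glasscase_mid 0.91 [299.8, 208.6, 346.1, 250.2] 3 (np.float64(325.0), np.float64(227.0))
scene tablebook_mid 0.95 [333.0, 169.2, 409.6, 213.3] 2 (np.float64(370.0), np.float64(192.0))
scene loupe_mid 0.48 [278.3, 168.7, 284.4, 176.6] 1 (np.float64(281.0), np.float64(172.0))
scene knob_spot 0.61 [63.4, 162.5, 199.0, 366.8] 2 (np.float64(145.0), np.float64(280.0))
```

View pics/topz.png

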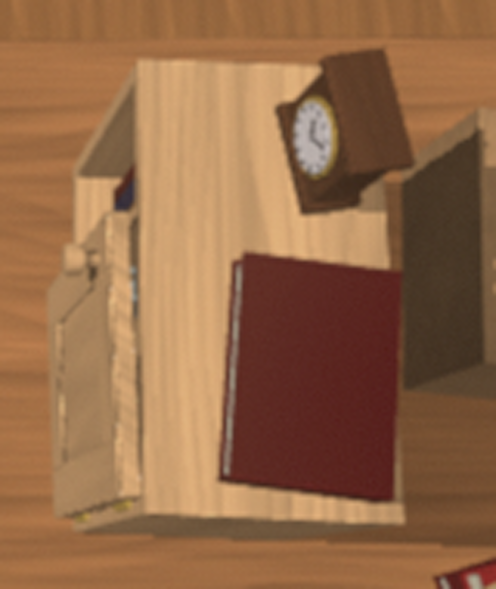

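View pics/scenez.png

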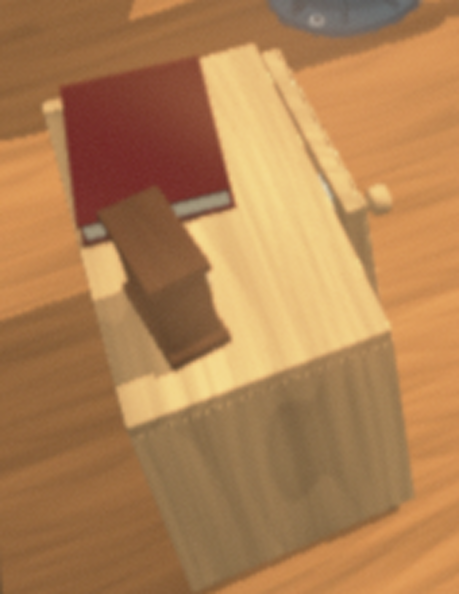

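```bash
cat > fit.py <<'E'
from h import *
from scipy.optimize import least_squares
Ct,Cs=cam("top"),cam("scene")
pts=[]
def a(x,y,z,u,v,c):
    o,s,C=((320,70),3.1,Ct) if c=='t' else ((50,150),2.7,Cs)
    pts.append((np.array([x,y,z])/1000,np.array([o[0]+(u+.5)/s-.5,o[1]+(v+.5)/s-.5]),C,c))
a(-105,200,270,137,60,'t');a(-105,-200,270,145,514,'t');a(105,-200,270,404,523,'t')
a(-105,200,270,389,330,'s');a(105,200,270,127,425,'s');a(-105,-200,270,253,44,'s');a(105,-200,270,45,103,'s');a(-105,200,0,410,498,'s');a(105,200,0,193,590,'s')
f=lambda p:np.concatenate([(proj(cup2w(P,p),C)-uv)[0] for P,uv,C,c in pts])
r=least_squares(f,[.4,-.35,-1.57],loss='soft_l1')
print(r.x);print(f(r.x).reshape(-1,2).round(1))
for c in 'ts':
  g=lambda p:np.concatenate([(proj(cup2w(P,p),C)-uv)[0] for P,uv,C,cc in pts if cc==c])
  print(c,least_squares(g,[.4,-.35,-1.57]).x)
p=r.x
for n,q in dict(hinge=(-.105,-.188,.27),knob=(-.1465,.027,.235),gap=(-.105,.002,.27),hook=(-.078,.002,.242)).items(): print(n,cup2w(q,p)[0].round(4))
E
python3 fit.py
```

```text
[ 0.58443631 -0.33904182 -1.62002277]
[[ 0.3 -0.5]
 [-0.2  0.1]
 [ 0.2  0.9]
 [ 0.4 -1.4]
 [-0.8  0.1]
 [ 0.4 -1.4]
 [-1.5 -1. ]
 [ 1.7  1.4]
 [ 0.5  2.1]]
t [ 0.58517872 -0.33844476 -1.61540361]
s [ 0.58369115 -0.33873873 -1.62318254]
hinge [ 0.4018 -0.2249  0.27  ]
knob [ 0.6186 -0.194   0.235 ]
gap [ 0.5916 -0.2343  0.27  ]
hook [ 0.5903 -0.2612  0.242 ]
```

```bash
cat >> h.py <<'E'
POSE=(0.58443631,-0.33904182,-1.62002277)
def door2w(along,back,z,th,pose=POSE):
    # along door from hinge, back = behind carcass-front plane(+) for shut door
    c,s=np.cos(th),np.sin(th)
    vx,vy=back,along
    return cup2w([-.105+c*vx-s*vy,-.188+s*vx+c*vy,z],pose)[0]
def tri(obs):
    A=np.zeros((3,3));b=np.zeros(3)
    for uv,C in obs:
        K,Rm,c=C; d=Rm@np.array([(uv[0]-K[2])/K[0],(uv[1]-K[3])/K[1],1]); d/=np.linalg.norm(d)
        M=np.eye(3)-np.outer(d,d);A+=M;b+=M@c
    return np.linalg.solve(A,b)
E
python3 - <<'E'
from h import *
Ct,Cs=cam("top"),cam("scene")
z=lambda o,s,u,v:np.array([o[0]+u/s,o[1]+v/s])
k=tri([(z((320,70),3.1,76,262),Ct),(z((50,150),2.7,380,198),Cs)]);print("knob",k)
for th in (0,.02,.04,.06,.08):
    P=door2w(.215,-.0415,.235,th); print(th,P.round(4),proj(P,Ct),proj(P,Cs))
    for a,b in((.248,-.017),(.248,-.001)):
        P=door2w(a,b,.27,th);print('   corner',((proj(P,Ct)[0]-[320,70])*3.1).round(0),((proj(P,Cs)[0]-[50,150])*2.7).round(0))
E
```

```text
knob [ 0.61645547 -0.18764675  0.22786358]
0 [ 0.6186 -0.194   0.235 ] [[346.16757325 152.52544097]] [[187.00215266 222.81702792]]
   corner [119. 208.] [352. 203.]
   corner [138. 209.] [335. 209.]
0.02 [ 0.618  -0.1897  0.235 ] [[344.59631966 152.76728223]] [[188.50825799 222.04292111]]
   corner [113. 208.] [358. 201.]
   corner [132. 208.] [340. 207.]
0.04 [ 0.6172 -0.1854  0.235 ] [[343.03145178 153.03950502]] [[189.99056919 221.25141171]]
   corner [108. 208.] [363. 199.]
   corner [126. 208.] [346. 205.]
0.06 [ 0.6164 -0.1811  0.235 ] [[341.47351788 153.34202669]] [[191.44842295 220.44301492]]
   corner [102. 209.] [368. 196.]
   corner [121. 208.] [351. 203.]
0.08 [ 0.6155 -0.1768  0.235 ] [[339.92306465 153.67475549]] [[192.88117912 219.61825227]]
   corner [ 96. 209.] [373. 194.]
   corner [115. 209.] [356. 201.]
```

```bash
cat >> h.py <<'E'
def st():
    o=ctrl.get_obs(); q=o["eef_rot"]; M=R.from_quat([q[1],q[2],q[3],q[0]]).as_matrix()
    print("t%.2f"%o["time_s"],"tcp",o["eef_pos"].round(4),"F",o["wrist_force"].round(1),"op%.3f"%o["opening"],"toolY",M[:,1].round(3),"jaw yaw deg %.2f"%(np.degrees(np.arctan2(M[1,2],M[0,2]))),"q",o["q"].round(2))
    return o,M
E
python3 - <<'E'
from h import *
o,M=st(); print(M.round(3))
for t in (.04,.17,.19,.2):print(t,'knob',door2w(.215,-.0415,.235,t).round(4),'gap back@190',door2w(.19,-.001,.27,t).round(4))
# bystander positions
C=cam("top")
for uv,z in (((196,220),.07),((140,245),.09),((430,113),.32),((194,257),.03)): print(unproj(uv,z,C).round(3))
E
```

```text
t1.25 tcp [0.1287 0.5604 0.2313] F [-1.4  0.2  0.2] op1.002 toolY [-0.  0. -1.] jaw yaw deg 77.07 q [ 1.14  0.18  1.61  0.    1.35 -0.21]
[[ 0.975 -0.     0.224]
 [-0.224  0.     0.975]
 [-0.    -1.     0.   ]]
0.04 knob [ 0.6172 -0.1854  0.235 ] gap back@190 [ 0.5918 -0.2257  0.27  ]
0.17 knob [ 0.6103 -0.1578  0.235 ] gap back@190 [ 0.5903 -0.201   0.27  ]
0.19 knob [ 0.6089 -0.1537  0.235 ] gap back@190 [ 0.5898 -0.1973  0.27  ]
0.2 knob [ 0.6082 -0.1516  0.235 ] gap back@190 [ 0.5895 -0.1954  0.27  ]
[[0.455 0.241 0.07 ]]
[[0.378 0.404 0.09 ]]
[[ 0.696 -0.391  0.32 ]]
[[0.343 0.251 0.03 ]]
```

```bash
python3 -m pendant '[0.024,-0.037,0.01,0,0,-3.9,0.06, 0.024,-0.037,0.01,0,0,-3.9,0.06, 0.024,-0.037,0.01,0,0,-3.9,0.06, 0.024,-0.037,0.01,0,0,-3.9,0.06, 0.024,-0.037,0.01,0,0,-3.9,0.06, 0.024,-0.037,0.01,0,0,-3.9,0.06, 0.024,-0.037,0.01,0,0,-3.9,0.06, 0.024,-0.037,0.01,0,0,-3.9,0.06, 0.024,-0.037,0.01,0,0,-3.9,0.06, 0.024,-0.037,0.01,0,0,-3.9,0.06, 0.024,-0.037,0.01,0,0,-3.9,0.06, 0.024,-0.037,0.01,0,0,-3.9,0.06]'
python3 -m pendant '[0.024,-0.037,0,0,0,-3.8,0.06, 0.024,-0.037,0,0,0,-3.8,0.06, 0.024,-0.037,0,0,0,-3.8,0.06, 0.024,-0.037,0,0,0,-3.8,0.06, 0.024,-0.037,0,0,0,-3.8,0.06, 0.024,-0.037,0,0,0,-3.8,0.06, 0.024,-0.025,0,0,0,-3.8,0.06, 0.02,0,0,0,0,-4,0.06, 0,0,0,0,0,0,0.06, 0,0,0,0,0,0,0.06]'
python3 - <<'E'
from h import *
o,M=st(); im=ctrl.camera("wrist"); C=cam("wrist",o); im=im[:,:,::-1].copy()
cv2.imwrite("pics/w1r.png",im)
for th in (.02,.04,.06):
    for P in (door2w(.215,-.0415,.229,th),door2w(.248,-.017,.265,th),door2w(.248,-.001,.265,th)):
        u=proj(P,C)[0]; print(th,u.round(0))
for P in ([-.105,.2,.27],[-.105,-.2,.27]): print(proj(cup2w(P,POSE),C).round(0))
E
```

```text
time_s: 2.75
eef_pos: [0.4173, 0.1151, 0.3519]
eef_rot: [0.613, -0.613, 0.353, -0.353]
wrist_force: [0.9, 0.7, -0.5]
opening: 0.704
time_s: 4.0
eef_pos: [0.6042, -0.1302, 0.3512]
eef_rot: [0.499, -0.499, 0.501, -0.501]
wrist_force: [-0.2, -0.4, 0.4]
opening: 0.705
t4.00 tcp [ 0.6042 -0.1302  0.3512] F [-0.2 -0.4  0.4] op0.705 toolY [-0.001  0.    -1.   ] jaw yaw deg -0.24 q [-0.4   0.21  1.34 -0.    1.6  -0.4 ]
0.02 [268. 238.]
0.02 [304. 279.]
0.02 [303. 294.]
0.04 [268. 234.]
0.04 [304. 275.]
0.04 [303. 289.]
0.06 [267. 231.]
0.06 [304. 270.]
0.06 [303. 285.]
[[448. 308.]]
[[ 28. 292.]]
```

View pics/w1r.png

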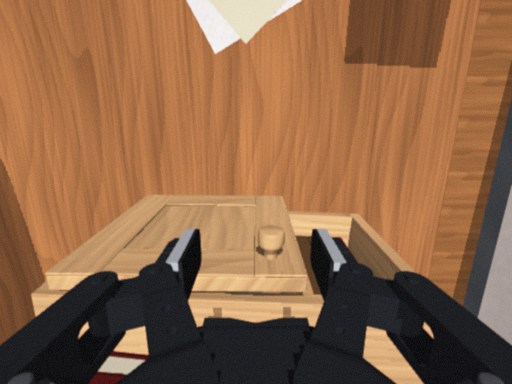

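The wrist view shows the knob head at (271,237) and the door's free corner at (302,276). Both agree with the prediction for th≈0.03–0.04 to within 3 px.

```bash
python3 -m pendant '[0.007,-0.029,0,0,0,0,0.06, 0.007,-0.029,0,0,0,0,0.06, 0,0,-0.035,0,0,0,0.06, 0,0,-0.035,0,0,0,0.06, 0,0,-0.035,0,0,0,0.06, 0,0,-0.033,0,0,0,0.06, 0,0,0,0,0,0,0.06, 0,0,0,0,0,0,0.06]'
python3 - <<'E'
from h import *
o,M=st(); im=ctrl.camera("wrist"); C=cam("wrist",o); im=im[:,:,::-1].copy()
cv2.imwrite("pics/w2.png",im);im=ctrl.camera("scene")[120:280,60:280,::-1]
cv2.imwrite("pics/s2.png",cv2.resize(im,None,fx=3.2,fy=3.2))
E
```

```text
time_s: 5.05
eef_pos: [0.6193, -0.1887, 0.2152]
eef_rot: [-0.499, 0.498, -0.501, 0.502]
wrist_force: [0.1, -1.1, 0.2]
opening: 0.702
t5.05 tcp [ 0.6193 -0.1887  0.2152] F [ 0.1 -1.1  0.2] op0.702 toolY [ 0.002 -0.001 -1.   ] jaw yaw deg -0.31 q [-0.48  0.35  1.43 -0.    1.36 -0.47]
```

View pics/w2.png

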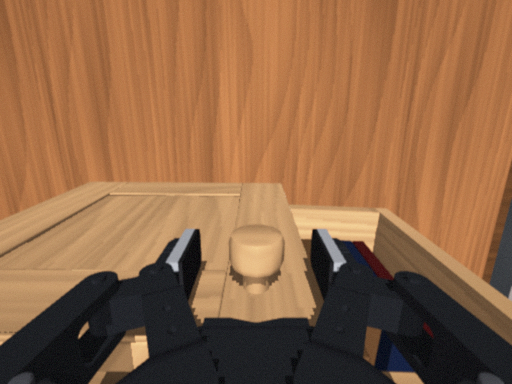

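View pics/s2.png

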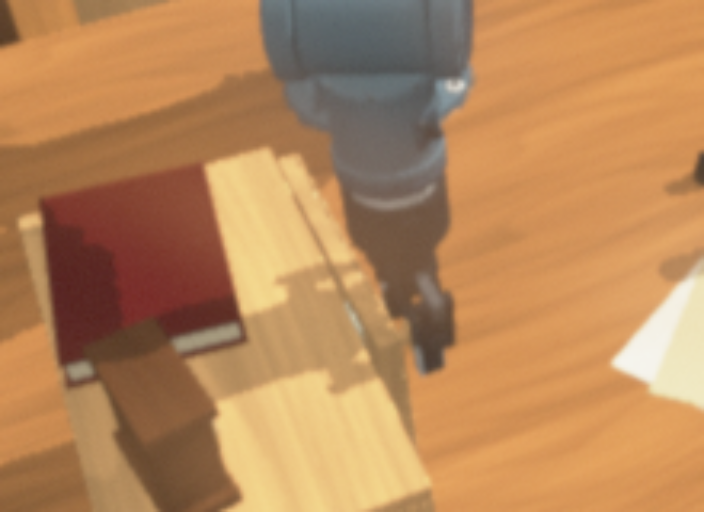

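The wrist view shows the knob centred between the pads at (257,250). I'll lower slightly and grip.

```bash
python3 -m pendant '[-0.001,0,-0.006,0,0,0,0.06, 0,0,0,0,0,0,0.0, 0,0,0,0,0,0,0.0, 0,0,0,0,0,0,0.0, 0,0,0,0,0,0,0.0, 0,0,0,0,0,0,0.0]'
python3 - <<'E'
from h import *
o,M=st(); print(o["opening"]*.0854)
E
```

```text
time_s: 5.9
eef_pos: [0.6196, -0.1884, 0.2079]
eef_rot: [-0.5, 0.498, -0.5, 0.503]
wrist_force: [7.2, 1.5, -1.8]
opening: 0.309
t5.90 tcp [ 0.6196 -0.1884  0.2079] F [ 7.2  1.5 -1.8] op0.309 toolY [ 0.004 -0.    -1.   ] jaw yaw deg -0.32 q [-0.48  0.36  1.44  0.    1.34 -0.47]
0.026414478892325833
```

```bash
python3 -m pendant '[-0.0005,0.004,0,0,0,1.0,0, -0.0008,0.004,0,0,0,1.0,0, -0.0008,0.004,0,0,0,1.0,0]'
python3 -m pendant '[-0.001,0.004,0,0,0,1.0,0, -0.001,0.004,0,0,0,1.0,0, -0.001,0.004,0,0,0,1.0,0]'
python3 -m pendant '[-0.001,0.002,0,0,0,0.6,0, -0.0006,0.002,0,0,0,0.6,0]'
python3 - <<'E'
from h import *
o,M=st()
E
```

```text
time_s: 6.28
eef_pos: [0.6172, -0.1765, 0.2079]
eef_rot: [0.512, -0.511, 0.487, -0.489]
wrist_force: [5.8, -0.5, -0.4]
opening: 0.313
time_s: 6.65
eef_pos: [0.6142, -0.1646, 0.2079]
eef_rot: [0.525, -0.524, 0.473, -0.476]
wrist_force: [5.7, -1.1, -1.3]
opening: 0.308
time_s: 6.9
eef_pos: [0.6129, -0.1604, 0.2079]
eef_rot: [0.53, -0.528, 0.468, -0.47]
wrist_force: [7.8, 0.6, -1.9]
opening: 0.307
t6.90 tcp [ 0.6129 -0.1604  0.2079] F [ 7.8  0.6 -1.9] op0.307 toolY [ 0.004 -0.    -1.   ] jaw yaw deg 6.92 q [-0.44  0.33  1.48  0.    1.33 -0.56]
```

```bash
for i in 1; do :; done; python3 -m pendant '[-0.0004,0.0015,0,0,0,0.4,0, 0,0,0,0,0,0,0]'
python3 -m pendant '[-0.0004,0.0015,0,0,0,0.4,0, 0,0,0,0,0,0,0]'
python3 -m pendant '[-0.0004,0.0015,0,0,0,0.4,0, 0,0,0,0,0,0,0]'
python3 - <<'E'
from h import *
o,M=st(); im=ctrl.camera("wrist"); im=im[:,:,::-1].copy()
cv2.imwrite("pics/w3.png",im);im=ctrl.camera("top")[100:260,300:480,::-1]
cv2.imwrite("pics/t3.png",cv2.resize(im,None,fx=3.2,fy=3.2))
E
```

```text
time_s: 7.15
eef_pos: [0.6124, -0.1587, 0.2079]
eef_rot: [0.532, -0.53, 0.466, -0.468]
wrist_force: [7.6, 1.5, -1.1]
opening: 0.307
time_s: 7.4
eef_pos: [0.6119, -0.1573, 0.2079]
eef_rot: [0.533, -0.532, 0.464, -0.466]
wrist_force: [6.5, 1.0, -1.5]
opening: 0.305
time_s: 7.65
eef_pos: [0.6117, -0.1566, 0.2079]
eef_rot: [0.535, -0.533, 0.462, -0.465]
wrist_force: [7.3, -1.8, -2.8]
opening: 0.308
t7.65 tcp [ 0.6117 -0.1566  0.2079] F [ 7.3 -1.8 -2.8] op0.308 toolY [ 0.005 -0.001 -1.   ] jaw yaw deg 8.09 q [-0.44  0.32  1.48  0.    1.33 -0.58]
```

View pics/w3.png

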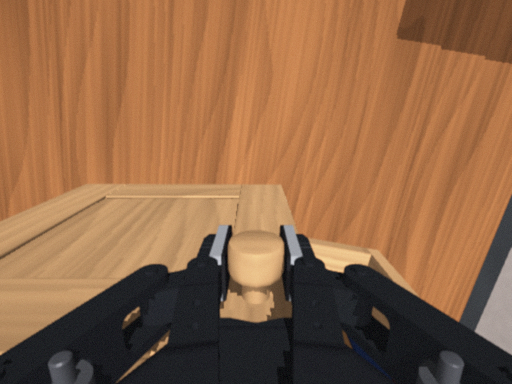

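View pics/t3.png

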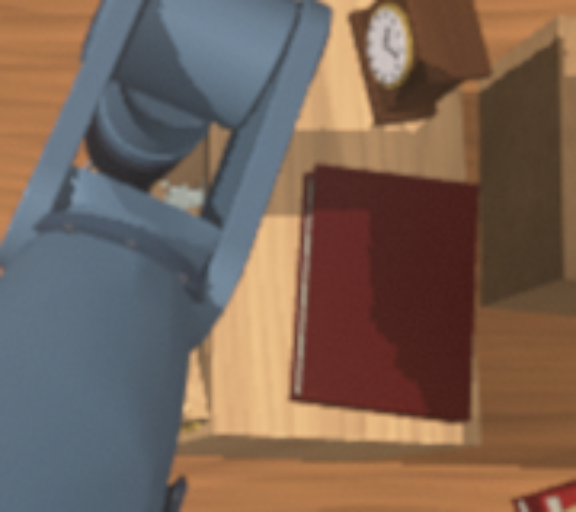

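```bash
python3 -m pendant '[-0.0003,0.001,0,0,0,0.3,0, 0,0,0,0,0,0,0]'
python3 -m pendant '[-0.0003,0.001,0,0,0,0.3,0, 0,0,0,0,0,0,0]'
```

```text
time_s: 8.0
eef_pos: [0.6117, -0.1564, 0.2079]
eef_rot: [0.536, -0.535, 0.46, -0.464]
wrist_force: [8.2, -3.8, -3.8]
opening: 0.309
time_s: 8.25
eef_pos: [0.6116, -0.1563, 0.2079]
eef_rot: [0.536, -0.536, 0.458, -0.464]
wrist_force: [11.1, -6.8, -5.4]
opening: 0.31
```

The catch is felt: the TCP has stopped at y=-0.1563 and Fy is rising to -7 N. I'll relax the pull and let go.

```bash
python3 -m pendant '[0.0006,-0.0025,0,0,0,-0.6,0, 0,0,0,0,0,0,0.0, 0,0,0,0,0,0,0.06, 0,0,0,0,0,0,0.06, 0,0,0,0,0,0,0.06, 0,0,0.03,0,0,0,0.06, 0,0,0.04,0,0,0,0.06, 0,0,0.04,0,0,0,0.06, 0,0,0.03,0,0,0,0.06]'
python3 -m pendant '[0,0,0.01,0,0,-10,0, 0,0,0.01,0,0,-10,0, 0,0,0.01,0,0,-10,0, -0.002,-0.006,0.01,0,0,-10,0, -0.004,-0.01,0.01,0,0,-10,0, -0.004,-0.01,0.01,0,0,-10,0, -0.005,-0.01,0.01,0,0,-10,0, -0.005,-0.01,0,0,0,-10,0, 0,-0.01,0,0,0,-10,0, 0,0,0,0,0,0,0, 0,0,0,0,0,0,0]'
python3 - <<'E'
from h import *
o,M=st(); im=ctrl.camera("wrist"); im=im[:,:,::-1].copy()
cv2.imwrite("pics/w4.png",im);im=ctrl.camera("scene")[120:280,60:280,::-1]
cv2.imwrite("pics/s4.png",cv2.resize(im,None,fx=3.2,fy=3.2))
C=cam("wrist",o); Cs=cam("scene")
for th in (.16,.18,.2):
    for n,P in dict(cornF=door2w(.248,-.017,.265,th),cornB=door2w(.248,-.001,.265,th),hookbarb=door2w(.19,.053,.238,th),tabend=door2w(.19,.027,.238,th)).items():
        print(th,n,proj(P,C)[0].round(0),((proj(P,Cs)[0]-[60,120])*3.2).round(0))
for P in ([-.105,.2,.27],[-.105,-.2,.27],[-.105,.002,.27]): print(proj(cup2w(P,POSE),C).round(0))
E
```

```text
time_s: 9.38
eef_pos: [0.61, -0.1567, 0.3495]
eef_rot: [0.534, -0.534, 0.463, -0.464]
wrist_force: [-0.3, -0.6, -0.5]
opening: 0.699
time_s: 10.75
eef_pos: [0.5898, -0.2123, 0.4172]
eef_rot: [0.051, -0.051, 0.705, -0.705]
wrist_force: [0.0, 0.1, 0.1]
opening: 0.001
t10.75 tcp [ 0.5898 -0.2123  0.4172] F [0.  0.1 0.1] op0.001 toolY [-0.  0. -1.] jaw yaw deg -81.74 q [-0.53  0.22  1.2   0.    1.73  0.89]
0.16 cornF [232. 120.] [433. 319.]
0.16 cornB [248. 121.] [415. 328.]
0.16 hookbarb [293. 172.] [320. 336.]
0.16 tabend [271. 171.] [350. 322.]
0.18 cornF [227. 121.] [439. 316.]
0.18 cornB [243. 121.] [420. 325.]
0.18 hookbarb [289. 171.] [325. 335.]
0.18 tabend [267. 171.] [355. 321.]
0.2 cornF [223. 121.] [444. 313.]
0.2 cornB [238. 121.] [426. 322.]
0.2 hookbarb [286. 170.] [330. 334.]
0.2 tabend [264. 170.] [359. 319.]
[[322. -33.]]
[[242. 331.]]
[[275. 180.]]
```

View pics/w4.png

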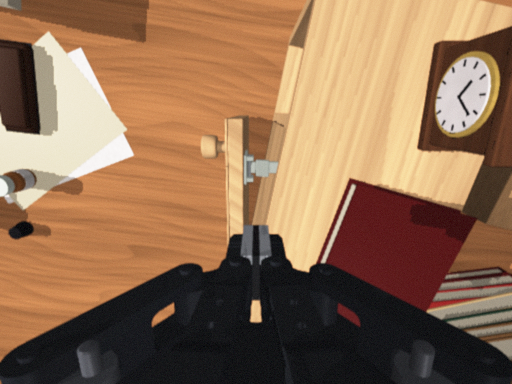

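View pics/s4.png

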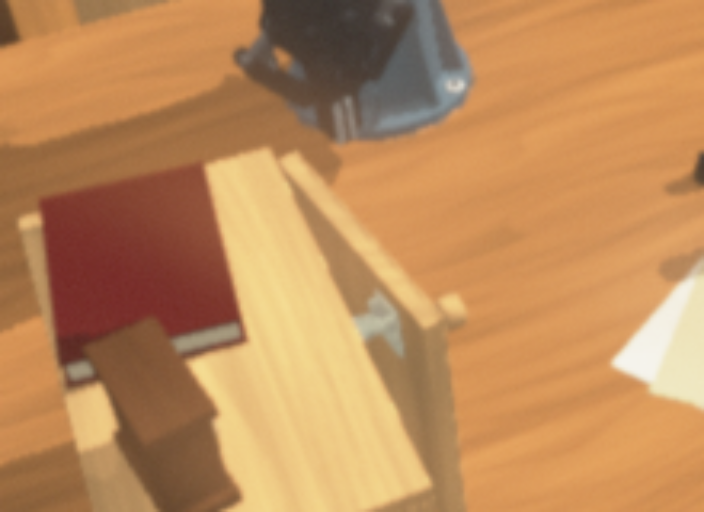

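Run:
```python
import cv2
im=cv2.imread("pics/w4.png")[100:240,190:330]; cv2.imwrite("pics/w4z.png",cv2.resize(im,None,fx=4.2,fy=4.2,interpolation=cv2.INTER_CUBIC))
```

```text
(no output)
```

View pics/w4z.png

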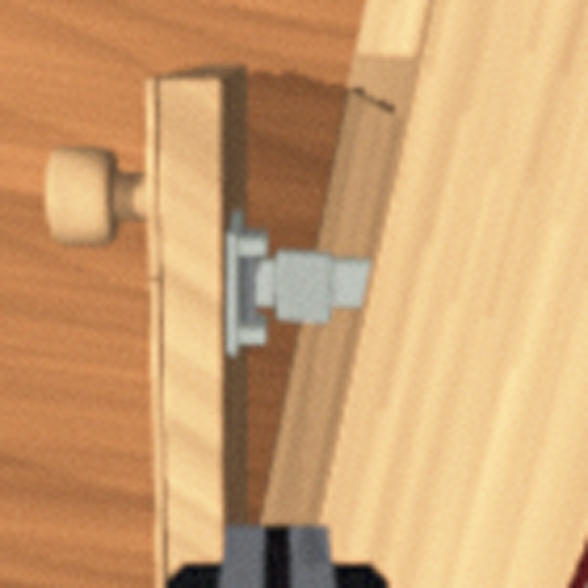

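Run:
```python
from h import *
o,M=st(); C=cam("wrist",o)
for n,uv,z in (("tabmid",(262,168.3),.240),("tabfar",(268.6,168.3),.242),("tabnear",(255.5,168.3),.238),("doorback",(242.7,168.3),.265),("edge",(278.1,168.3),.27),("doorcornB",(242.6,118.6),.265),("fingertip C",(190+275/4.2,100+525/4.2),o["eef_pos"][2])):
    print(n,unproj(uv,z,C)[0].round(4))
print(proj(o["eef_pos"],C))
```

```text
t10.85 tcp [ 0.5898 -0.2121  0.4173] F [-0.3 -0.6  0.3] op-0.001 toolY [-0.  0. -1.] jaw yaw deg -81.79 q [-0.53  0.22  1.2   0.    1.73  0.89]
tabmid [ 0.5963 -0.2198  0.24  ]
tabfar [ 0.5977 -0.2273  0.242 ]
tabnear [ 0.5948 -0.2123  0.238 ]
doorback [ 0.5981 -0.1978  0.265 ]
edge [ 0.6045 -0.2352  0.27  ]
doorcornB [ 0.6499 -0.1908  0.265 ]
fingertip C [ 0.5984 -0.2116  0.4173]
[[254.24820165 238.93432795]]
```

Run:
```python
from h import *
o,M=st(); C=cam("wrist",o)
for h in (0,.005,.01,.015,.02,.025,.03):
    for w in (.007,.0145):
        P=np.array([M@np.array([x,-h,w])+o["eef_pos"] for x in (-.011,)])
        print(h,w,proj(P,C)[0].round(1), ((proj(P,C)[0]-[190,100])*4.2).round(0))
im=cv2.imread("pics/w4.png")[215:345,190:330]; cv2.imwrite("pics/w4f.png",cv2.resize(im,None,fx=4.2,fy=4.2,interpolation=cv2.INTER_CUBIC))
```

```text
t10.85 tcp [ 0.5898 -0.2121  0.4173] F [-0.3 -0.6  0.3] op-0.001 toolY [-0.  0. -1.] jaw yaw deg -81.79 q [-0.53  0.22  1.2   0.    1.73  0.89]
0 0.007 [266.8 220.9] [323. 508.]
0 0.0145 [280.3 220.9] [379. 508.]
0.005 0.007 [267.2 224.4] [324. 522.]
0.005 0.0145 [281.1 224.4] [382. 522.]
0.01 0.007 [267.6 228.1] [326. 538.]
0.01 0.0145 [281.9 228.1] [386. 538.]
0.015 0.007 [268.  232.1] [328. 555.]
0.015 0.0145 [282.8 232.1] [390. 555.]
0.02 0.007 [268.4 236.4] [329. 573.]
0.02 0.0145 [283.8 236.4] [394. 573.]
0.025 0.007 [268.9 241. ] [331. 592.]
0.025 0.0145 [284.9 241. ] [398. 592.]
0.03 0.007 [269.5 246. ] [334. 613.]
0.03 0.0145 [286. 246.] [403. 613.]
```

View pics/w4f.png

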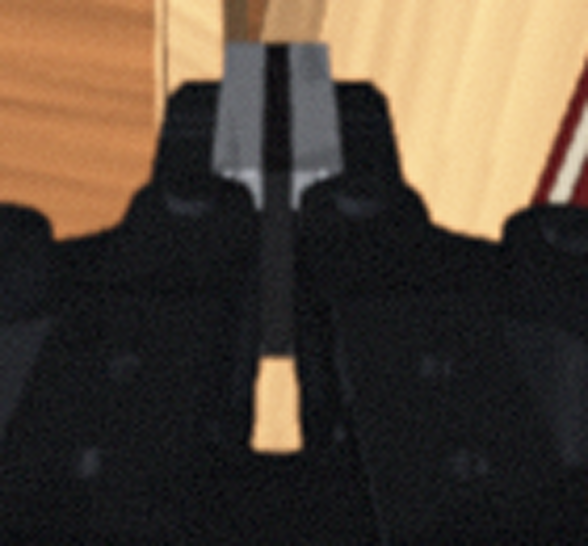

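The zoomed wrist view shows the hook tab (px 255–269, 168) in the gap. The door back is at y≈-0.198, the panel edge at y≈-0.235 and the tab middle at (0.596,-0.220). I'll hover above it and check the alignment.

```bash
python3 -m pendant '[0.006,-0.0047,-0.03,0,0,-3.7,0.0025, 0,0,-0.03,0,0,0,0.0025, 0,0,-0.03,0,0,0,0.0025, 0,0,-0.03,0,0,0,0.0025, 0,0,-0.012,0,0,0,0.0025, 0,0,0,0,0,0,0.0025, 0,0,0,0,0,0,0.0025]'
python3 - <<'E'
from h import *
o,M=st(); im=ctrl.camera("wrist"); im=im[:,:,::-1].copy()
im2=im[100:300,160:360];cv2.imwrite("pics/w5.png",cv2.resize(im2,None,fx=3,fy=3,interpolation=cv2.INTER_CUBIC))
im=ctrl.camera("scene")[120:280,60:280,::-1]
cv2.imwrite("pics/s5.png",cv2.resize(im,None,fx=3.2,fy=3.2))
E
```

```text
time_s: 11.72
eef_pos: [0.5965, -0.2176, 0.287]
eef_rot: [-0.028, 0.026, -0.706, 0.707]
wrist_force: [-0.1, -0.5, 0.2]
opening: 0.031
t11.72 tcp [ 0.5965 -0.2176  0.287 ] F [-0.1 -0.5  0.2] op0.031 toolY [ 0.002 -0.001 -1.   ] jaw yaw deg -85.61 q [-0.54  0.27  1.38  0.    1.48  0.96]
```

View pics/w5.png

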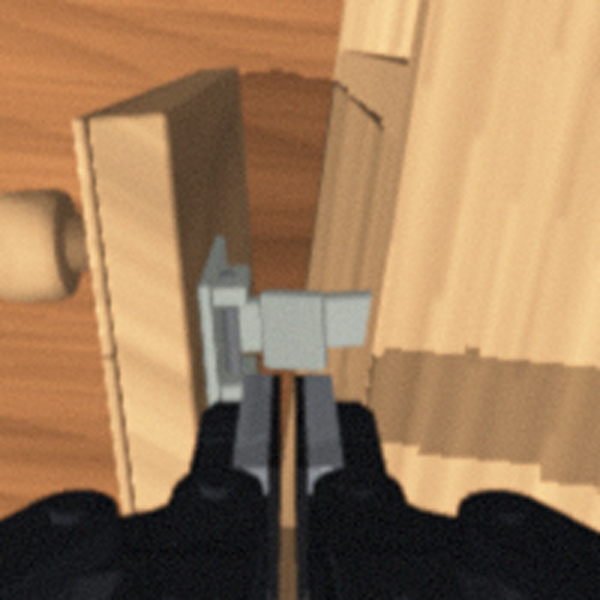

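View pics/s5.png

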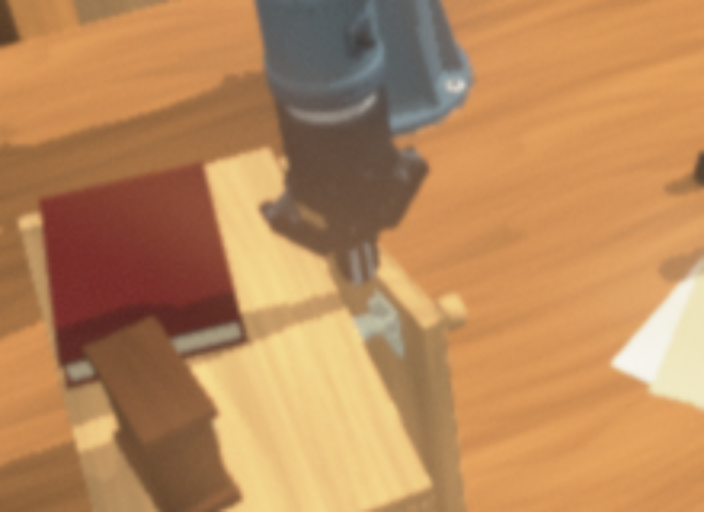

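Run:
```python
from h import *
o,M=st(); C=cam("wrist",o)
g=lambda u,v:(160+u/3,100+v/3)
for n,uv,z in (("tabmid",(293,330),.240),("tabfar+x",(326,293),.242),("tabfar-x",(327,370),.242),("tabnear+x",(260,291),.238),("tabnear-x",(262,366),.238),("doorback a",(164,112),.265),("doorback b",(195,400),.265),("edge a",(414,60),.27),("edge b",(371,355),.27)):
    print(n,unproj(g(*uv),z,C)[0].round(4))
```

```text
t11.82 tcp [ 0.5965 -0.2176  0.287 ] F [ 0.3  0.6 -0.1] op0.029 toolY [ 0.002 -0.001 -1.   ] jaw yaw deg -85.62 q [-0.54  0.27  1.38  0.    1.48  0.96]
tabmid [ 0.5972 -0.2199  0.24  ]
tabfar+x [ 0.6078 -0.227   0.242 ]
tabfar-x [ 0.5882 -0.229   0.242 ]
tabnear+x [ 0.6059 -0.2113  0.238 ]
tabnear-x [ 0.5864 -0.2131  0.238 ]
doorback a [ 0.6495 -0.1901  0.265 ]
doorback b [ 0.5885 -0.1991  0.265 ]
edge a [ 0.6632 -0.2372  0.27  ]
edge b [ 0.6037 -0.2353  0.27  ]
```

```bash
python3 -m pendant '[0,0,-0.010,0,0,0,0.0025, 0,0,-0.010,0,0,0,0.0025, 0,0,-0.006,0,0,0,0.0025, 0,0,0,0,0,0,0.0025]'; python3 -m pendant '[0,0,-0.004,0,0,0,0.0025, 0,0,-0.004,0,0,0,0.0025, 0,0,0,0,0,0,0.0025]'
```

```text
time_s: 12.32
eef_pos: [0.5954, -0.2171, 0.2582]
eef_rot: [0.026, -0.027, 0.707, -0.706]
wrist_force: [-0.6, 0.4, -0.1]
opening: 0.029
time_s: 12.7
eef_pos: [0.5956, -0.2172, 0.2509]
eef_rot: [0.027, -0.027, 0.707, -0.706]
wrist_force: [0.1, -0.2, 1.0]
opening: 0.036
```

```bash
for s in 1; do python3 -m pendant '[0,0,-0.002,0,0,0,0.0025, 0,0,0,0,0,0,0.0025]'; python3 -m pendant '[0,0,-0.0015,0,0,0,0.0025, 0,0,0,0,0,0,0.0025]';python3 -m pendant '[0,0,-0.0015,0,0,0,0.0025, 0,0,0,0,0,0,0.0025]'; done
```

```text
time_s: 12.95
eef_pos: [0.5958, -0.2173, 0.2492]
eef_rot: [0.027, -0.027, 0.707, -0.707]
wrist_force: [-0.6, 0.8, -0.8]
opening: 0.029
time_s: 13.2
eef_pos: [0.5958, -0.2172, 0.2477]
eef_rot: [0.027, -0.027, 0.707, -0.707]
wrist_force: [-0.0, 0.7, 0.0]
opening: 0.031
time_s: 13.45
eef_pos: [0.5958, -0.2172, 0.2461]
eef_rot: [0.027, -0.027, 0.707, -0.707]
wrist_force: [0.2, 1.0, -0.5]
opening: 0.026
```

```bash
python3 -m pendant '[0,0,-0.0015,0,0,0,0.0025, 0,0,0,0,0,0,0.0025]'; python3 -m pendant '[0,0,-0.001,0,0,0,0.0025, 0,0,0,0,0,0,0.0025]';python3 -m pendant '[0,0,-0.001,0,0,0,0.0025, 0,0,0,0,0,0,0.0025]'
```

```text
time_s: 13.7
eef_pos: [0.5957, -0.2172, 0.2446]
eef_rot: [0.027, -0.027, 0.707, -0.707]
wrist_force: [0.4, -0.2, 0.4]
opening: 0.026
time_s: 13.95
eef_pos: [0.5958, -0.2173, 0.2437]
eef_rot: [0.027, -0.027, 0.707, -0.707]
wrist_force: [-0.2, -0.4, -0.5]
opening: 0.026
time_s: 14.2
eef_pos: [0.5958, -0.2172, 0.2427]
eef_rot: [0.027, -0.027, 0.707, -0.707]
wrist_force: [-1.2, 0.1, -0.1]
opening: 0.032
```

```bash
for s in 1; do python3 -m pendant '[0,0,-0.001,0,0,0,0.0025, 0,0,0,0,0,0,0.0025]'; python3 -m pendant '[0,0,-0.001,0,0,0,0.0025, 0,0,0,0,0,0,0.0025]';python3 -m pendant '[0,0,-0.001,0,0,0,0.0025, 0,0,0,0,0,0,0.0025]'; done
```

```text
time_s: 14.45
eef_pos: [0.5958, -0.2173, 0.2417]
eef_rot: [0.027, -0.027, 0.707, -0.707]
wrist_force: [0.6, -0.5, 0.5]
opening: 0.028
time_s: 14.7
eef_pos: [0.5958, -0.2172, 0.2406]
eef_rot: [0.027, -0.027, 0.707, -0.707]
wrist_force: [0.2, 0.7, -0.2]
opening: 0.031
time_s: 14.95
eef_pos: [0.5958, -0.2172, 0.2397]
eef_rot: [0.027, -0.027, 0.707, -0.707]
wrist_force: [-0.7, -0.4, -0.3]
opening: 0.031
```

```bash
for s in 1; do python3 -m pendant '[0,0,-0.001,0,0,0,0.0025, 0,0,0,0,0,0,0.0025]'; python3 -m pendant '[0,0,-0.001,0,0,0,0.0025, 0,0,0,0,0,0,0.0025]';python3 -m pendant '[0,0,-0.001,0,0,0,0.0025, 0,0,0,0,0,0,0.0025]'; done
python3 - <<'E'
from h import *
o,M=st(); im=ctrl.camera("wrist"); im=im[:,:,::-1].copy()
im2=im[100:300,160:360];cv2.imwrite("pics/w6.png",cv2.resize(im2,None,fx=3,fy=3,interpolation=cv2.INTER_CUBIC))
E
```

```text
time_s: 15.2
eef_pos: [0.5958, -0.2173, 0.2386]
eef_rot: [0.027, -0.027, 0.707, -0.707]
wrist_force: [-0.4, 0.6, -0.1]
opening: 0.029
time_s: 15.45
eef_pos: [0.5958, -0.2172, 0.2377]
eef_rot: [0.027, -0.027, 0.707, -0.707]
wrist_force: [0.4, 0.0, 0.8]
opening: 0.028
time_s: 15.7
eef_pos: [0.5959, -0.2173, 0.2369]
eef_rot: [-0.027, 0.027, -0.707, 0.707]
wrist_force: [0.2, 0.5, -0.6]
opening: 0.026
t15.70 tcp [ 0.5959 -0.2173  0.2369] F [ 0.2  0.5 -0.6] op0.026 toolY [ 0. -0. -1.] jaw yaw deg -85.64 q [-0.54  0.31  1.44 -0.    1.39  0.96]
```

View pics/w6.png

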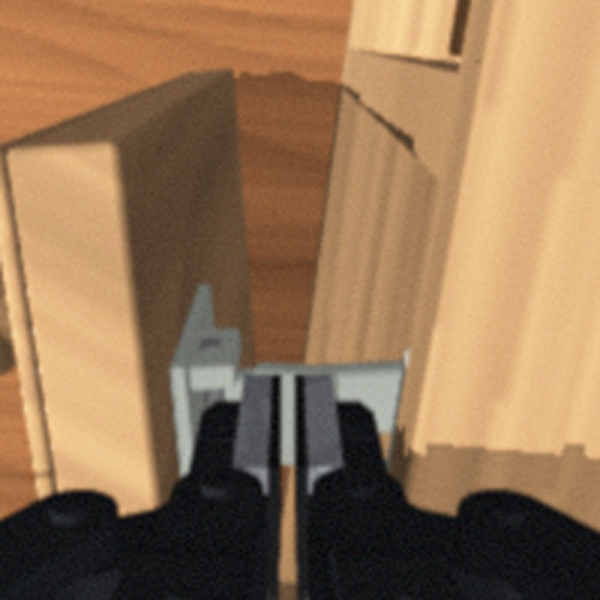

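The fingertips stand in the gap right over the tab (px 240–340, 370), free of both door and panel.

```bash
for s in 1; do python3 -m pendant '[0,0,-0.001,0,0,0,0.0025, 0,0,0,0,0,0,0.0025]'; python3 -m pendant '[0,0,-0.001,0,0,0,0.0025, 0,0,0,0,0,0,0.0025]';python3 -m pendant '[0,0,-0.001,0,0,0,0.0025, 0,0,0,0,0,0,0.0025]'; done
```

```text
time_s: 16.0
eef_pos: [0.596, -0.2174, 0.2364]
eef_rot: [-0.027, 0.027, -0.706, 0.707]
wrist_force: [-1.1, -1.0, 3.8]
opening: 0.029
time_s: 16.25
eef_pos: [0.596, -0.2175, 0.2353]
eef_rot: [-0.027, 0.027, -0.706, 0.707]
wrist_force: [-1.6, -0.0, 4.8]
opening: 0.033
time_s: 16.5
eef_pos: [0.596, -0.2176, 0.2346]
eef_rot: [-0.027, 0.027, -0.706, 0.707]
wrist_force: [-1.4, 0.2, 6.1]
opening: 0.032
```

```bash
for s in 1; do python3 -m pendant '[0,0,-0.001,0,0,0,0.0025, 0,0,0,0,0,0,0.0025]'; python3 -m pendant '[0,0,-0.001,0,0,0,0.0025, 0,0,0,0,0,0,0.0025]';python3 -m pendant '[0,0,-0.0005,0,0,0,0.0025, 0,0,0,0,0,0,0.0025]'; done
```

```text
time_s: 16.75
eef_pos: [0.596, -0.2177, 0.2338]
eef_rot: [-0.027, 0.027, -0.706, 0.707]
wrist_force: [-2.8, 0.5, 8.4]
opening: 0.032
time_s: 17.0
eef_pos: [0.5961, -0.2178, 0.2331]
eef_rot: [-0.027, 0.026, -0.706, 0.707]
wrist_force: [-2.2, -0.5, 8.7]
opening: 0.031
time_s: 17.25
eef_pos: [0.5961, -0.2178, 0.2328]
eef_rot: [-0.027, 0.026, -0.706, 0.707]
wrist_force: [-3.2, 0.1, 8.6]
opening: 0.029
```

```bash
for s in 1; do python3 -m pendant '[0,0,-0.0006,0,0,0,0.0025, 0,0,0,0,0,0,0.0025]'; python3 -m pendant '[0,0,-0.0006,0,0,0,0.0025, 0,0,0,0,0,0,0.0025]';python3 -m pendant '[0,0,-0.0005,0,0,0,0.0025, 0,0,0,0,0,0,0.0025]'; done
```

```text
time_s: 17.5
eef_pos: [0.5961, -0.2178, 0.2324]
eef_rot: [-0.027, 0.026, -0.706, 0.707]
wrist_force: [-3.9, -0.5, 10.3]
opening: 0.032
time_s: 17.75
eef_pos: [0.5961, -0.2178, 0.2322]
eef_rot: [-0.027, 0.026, -0.706, 0.707]
wrist_force: [-4.6, 0.2, 10.9]
opening: 0.032
time_s: 18.0
eef_pos: [0.5961, -0.2179, 0.232]
eef_rot: [-0.027, 0.026, -0.706, 0.707]
wrist_force: [-5.4, 1.3, 13.9]
opening: 0.029
```

```bash
python3 -m pendant '[-0.0012,0.0005,0.0002,0,0,0,0.0025, 0,0,0,0,0,0,0.0025]'; python3 -m pendant '[-0.0001,0.001,0,0,0,0.3,0.0025, -0.0001,0.001,0,0,0,0.3,0.0025]'; python3 -m pendant '[-0.0001,0.001,0,0,0,0.3,0.0025, -0.0001,0.001,0,0,0,0.3,0.0025]'
```

```text
time_s: 18.25
eef_pos: [0.596, -0.2177, 0.2322]
eef_rot: [-0.028, 0.025, -0.706, 0.708]
wrist_force: [-0.4, -0.1, 11.0]
opening: 0.031
time_s: 18.5
eef_pos: [0.5958, -0.2158, 0.2321]
eef_rot: [-0.032, 0.029, -0.705, 0.708]
wrist_force: [0.3, -1.2, 9.4]
opening: 0.031
time_s: 18.75
eef_pos: [0.5957, -0.2138, 0.2321]
eef_rot: [-0.036, 0.033, -0.705, 0.707]
wrist_force: [0.5, -1.6, 10.3]
opening: 0.031
```

Run:
```python
from h import *
o,M=st(); im=ctrl.camera("wrist"); im=im[:,:,::-1].copy()
im2=im[100:300,160:360];cv2.imwrite("pics/w7.png",cv2.resize(im2,None,fx=3,fy=3,interpolation=cv2.INTER_CUBIC))
```

```text
t18.75 tcp [ 0.5957 -0.2138  0.2321] F [ 0.5 -1.6 10.3] op0.031 toolY [ 0.005 -0.003 -1.   ] jaw yaw deg -84.43 q [-0.53  0.3   1.46 -0.    1.38  0.94]
```

View pics/w7.png

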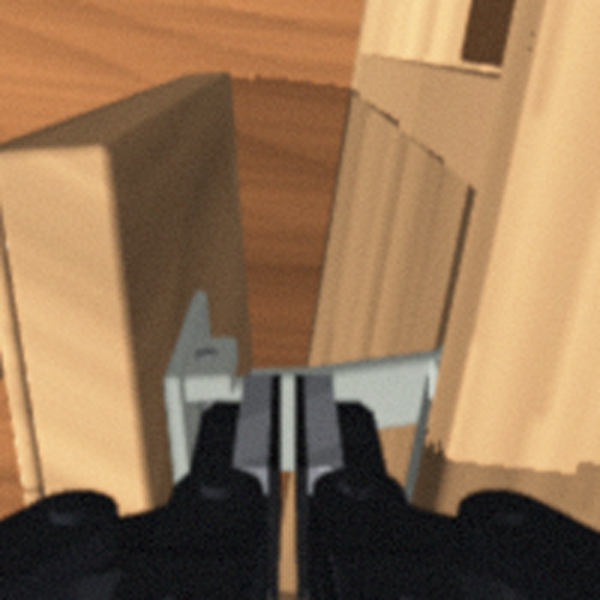

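The wrist view shows the door staying with the fingers (back corner still at about (108,148)) and more of the hook arm showing at right. It is being drawn along.

```bash
python3 -m pendant '[-0.0001,0.0015,-0.0002,0,0,0.4,0.0025, -0.0001,0.0015,-0.0002,0,0,0.4,0.0025]'; python3 -m pendant '[-0.0002,0.002,0,0,0,0.6,0.0025, -0.0002,0.002,0,0,0,0.6,0.0025]'; python3 -m pendant '[-0.0002,0.002,0,0,0,0.6,0.0025, -0.0002,0.002,0,0,0,0.6,0.0025]'
```

```text
time_s: 19.05
eef_pos: [0.5956, -0.2108, 0.2319]
eef_rot: [-0.041, 0.038, -0.705, 0.707]
wrist_force: [0.7, -1.1, 10.7]
opening: 0.033
time_s: 19.3
eef_pos: [0.5953, -0.2068, 0.232]
eef_rot: [-0.048, 0.045, -0.704, 0.707]
wrist_force: [0.2, -1.0, 11.2]
opening: 0.03
time_s: 19.55
eef_pos: [0.5948, -0.2028, 0.232]
eef_rot: [-0.056, 0.052, -0.704, 0.706]
wrist_force: [0.8, -0.6, 11.1]
opening: 0.033
```

```bash
python3 -m pendant '[-0.0003,0.002,0,0,0,0.6,0.0025, -0.0003,0.002,0,0,0,0.6,0.0025, -0.0003,0.002,0,0,0,0.6,0.0025]'; python3 -m pendant '[-0.0003,0.002,0,0,0,0.6,0.0025, -0.0003,0.002,0,0,0,0.6,0.0025, -0.0003,0.002,0,0,0,0.6,0.0025]'
python3 - <<'E'
from h import *
o,M=st(); im=ctrl.camera("wrist"); im=im[:,:,::-1].copy()
im2=im[100:300,160:360];cv2.imwrite("pics/w8.png",cv2.resize(im2,None,fx=3,fy=3,interpolation=cv2.INTER_CUBIC))
E
```

```text
time_s: 19.92
eef_pos: [0.594, -0.1968, 0.232]
eef_rot: [-0.067, 0.063, -0.703, 0.705]
wrist_force: [1.3, -1.0, 10.1]
opening: 0.031
time_s: 20.3
eef_pos: [0.5931, -0.1908, 0.232]
eef_rot: [-0.078, 0.075, -0.702, 0.704]
wrist_force: [0.8, -0.7, 10.3]
opening: 0.032
t20.30 tcp [ 0.5931 -0.1908  0.232 ] F [ 0.8 -0.7 10.3] op0.032 toolY [ 0.005 -0.003 -1.   ] jaw yaw deg -77.62 q [-0.5   0.28  1.48 -0.    1.37  0.85]
```

View pics/w8.png

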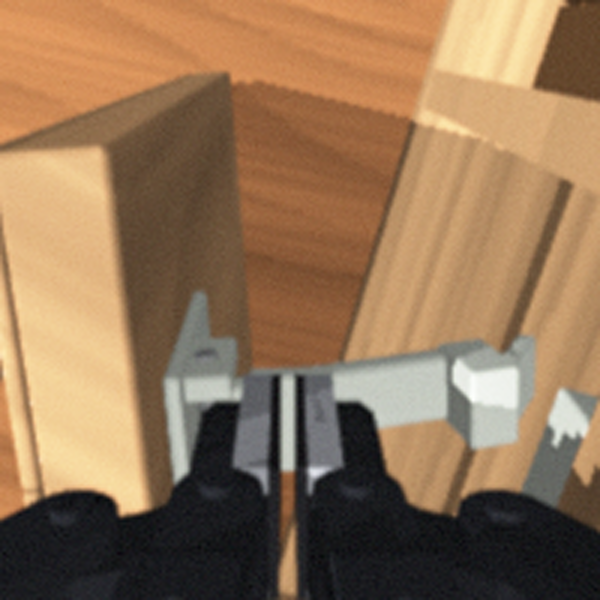

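The picture shows the barb (475,395) outside the strike (560,430), with the door still following. I'll continue past 0.33, then lift off the tab and push the door's back.

```bash
python3 -m pendant '[-0.0006,0.003,0,0,0,1,0.0025, -0.0006,0.003,0,0,0,1,0.0025, -0.0007,0.003,0,0,0,1,0.0025, -0.0008,0.003,0,0,0,1,0.0025, -0.0009,0.004,0,0,0,1.2,0.0025, -0.001,0.004,0,0,0,1.2,0.0025]'; python3 -m pendant '[0,0,0.004,0,0,0,0.0025, 0,0,0.004,0,0,0,0.0025, -0.0005,0.002,0.002,0,0,0.5,0, -0.001,0.0035,0,0,0,1,0, -0.001,0.0035,0,0,0,1,0, -0.001,0.0035,0,0,0,1,0]'
python3 - <<'E'
from h import *
o,M=st(); im=ctrl.camera("wrist"); im=im[:,:,::-1].copy()
im2=im[:,:];cv2.imwrite("pics/w9.png",im2)
im=ctrl.camera("scene")[90:290,60:300,::-1]
cv2.imwrite("pics/s9.png",cv2.resize(im,None,fx=3,fy=3))
E
```

```text
time_s: 21.1
eef_pos: [0.5883, -0.1707, 0.2319]
eef_rot: [-0.117, 0.114, -0.696, 0.699]
wrist_force: [-0.5, -0.3, 10.3]
opening: 0.028
time_s: 21.85
eef_pos: [0.5831, -0.1571, 0.239]
eef_rot: [0.137, -0.137, 0.694, -0.694]
wrist_force: [0.4, -1.7, 0.3]
opening: -0.001
t21.85 tcp [ 0.5831 -0.1571  0.239 ] F [ 0.4 -1.7  0.3] op-0.001 toolY [-0.001  0.    -1.   ] jaw yaw deg -67.67 q [-0.46  0.24  1.52 -0.    1.38  0.72]
```

View pics/w9.png

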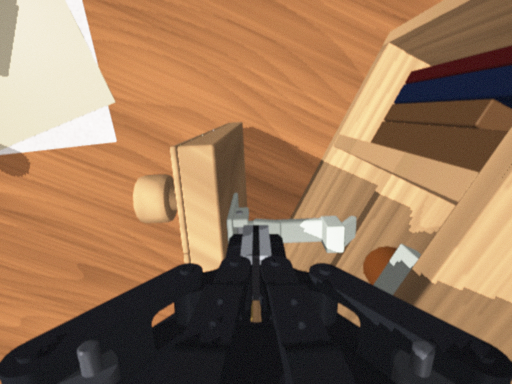

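View pics/s9.png

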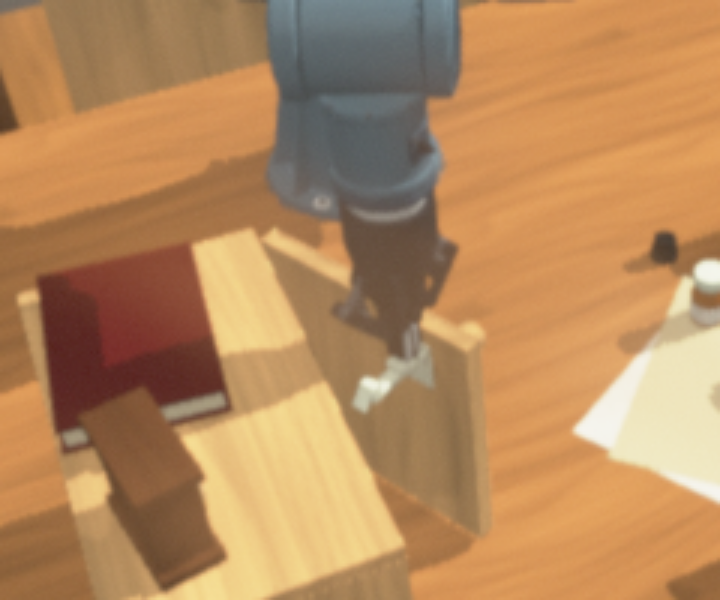

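Run:
```python
import numpy as np
h=np.array([.4043,-.225]);r=.191;phi=.363
a=phi+np.arange(21)*.0475
p=h+r*np.c_[np.cos(a),np.sin(a)]
print(np.diff(p,axis=0).round(4).tolist(), p[-1])
```

```text
[[-0.0034, 0.0084], [-0.0038, 0.0082], [-0.0042, 0.008], [-0.0046, 0.0078], [-0.0049, 0.0076], [-0.0053, 0.0074], [-0.0056, 0.0071], [-0.006, 0.0068], [-0.0063, 0.0065], [-0.0066, 0.0062], [-0.0069, 0.0059], [-0.0072, 0.0056], [-0.0074, 0.0052], [-0.0077, 0.0049], [-0.0079, 0.0045], [-0.0081, 0.0041], [-0.0083, 0.0037], [-0.0084, 0.0033], [-0.0086, 0.0029], [-0.0087, 0.0025]] [ 0.45299551 -0.04031176]
```

```bash
python3 -m pendant '[-0.0034,0.0084,0.001,0,0,2.7,0, -0.0038,0.0082,0,0,0,2.7,0, -0.0042,0.008,0,0,0,2.7,0, -0.0046,0.0078,0,0,0,2.7,0, -0.0049,0.0076,0,0,0,2.7,0, -0.0053,0.0074,0,0,0,2.7,0]'; python3 -m pendant '[-0.0056,0.0071,0,0,0,2.7,0, -0.006,0.0068,0,0,0,2.7,0, -0.0063,0.0065,0,0,0,2.7,0, -0.0066,0.0062,0,0,0,2.7,0, -0.0069,0.0059,0,0,0,2.7,0, -0.0072,0.0056,0,0,0,2.7,0]'
python3 - <<'E'
from h import *
o,M=st(); im=ctrl.camera("wrist"); im=im[:,:,::-1].copy()
cv2.imwrite("pics/w10.png",im)
E
```

```text
time_s: 22.7
eef_pos: [0.5567, -0.1091, 0.2404]
eef_rot: [-0.234, 0.234, -0.667, 0.667]
wrist_force: [1.0, -1.1, -0.6]
opening: 0.003
time_s: 23.45
eef_pos: [0.5181, -0.0709, 0.2404]
eef_rot: [0.326, -0.326, 0.628, -0.628]
wrist_force: [-0.1, -0.6, -1.1]
opening: 0.001
t23.45 tcp [ 0.5181 -0.0709  0.2404] F [-0.1 -0.6 -1.1] op0.001 toolY [ 0.  0. -1.] jaw yaw deg -35.12 q [-0.36  0.06  1.73  0.    1.36  0.25]
```

View pics/w10.png

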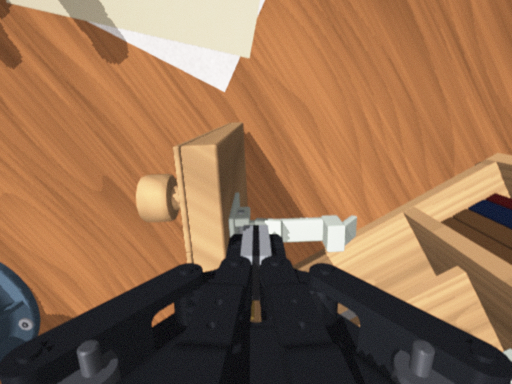

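```bash
python3 -m pendant '[-0.0074,0.0052,0,0,0,2.7,0, -0.0077,0.0049,0,0,0,2.7,0, -0.0079,0.0045,0,0,0,2.7,0, -0.0081,0.0041,0,0,0,2.7,0, -0.0083,0.0037,0,0,0,2.7,0, -0.0084,0.0033,0,0,0,2.7,0, -0.0086,0.0029,0,0,0,2.7,0, -0.0087,0.0025,0,0,0,2.7,0, -0.0088,0.002,0,0,0,2.7,0]'
python3 - <<'E'
from h import *
o,M=st(); im=ctrl.camera("wrist"); im=im[:,:,::-1].copy()
cv2.imwrite("pics/w11.png",im)
E
```

```text
time_s: 24.62
eef_pos: [0.4445, -0.038, 0.2406]
eef_rot: [-0.451, 0.45, -0.545, 0.545]
wrist_force: [1.4, 0.9, 0.8]
opening: 0.003
t24.62 tcp [ 0.4445 -0.038   0.2406] F [1.4 0.9 0.8] op0.003 toolY [ 0.001  0.001 -1.   ] jaw yaw deg -10.88 q [-0.35 -0.13  1.9   0.    1.37 -0.16]
```

View pics/w11.png

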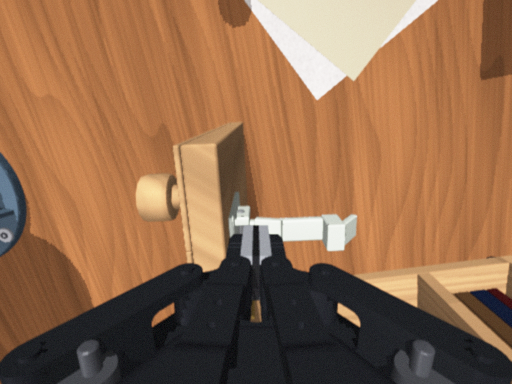

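```bash
python3 -m pendant '[0.003,0,0,0,0,0,0, 0,0,0.02,0,0,0,0, 0,0,0.035,0,0,0,0, 0,0,0.045,0,0,0,0, 0,0,0.045,0,0,0,0, 0,0,0.03,0,0,0,0, 0.03,-0.005,0,0,0,0,0, 0.03,-0.005,0,0,0,0,0, 0.03,0,0,0,0,0,0, 0,0,0,0,0,0,0, 0,0,0,0,0,0,0]'
python3 - <<'E'
from h import *
o,M=st(); im=ctrl.camera("top")[:,:,::-1]
cv2.imwrite("pics/t12.png",im)
im=ctrl.camera("scene")[:,:,::-1]; cv2.imwrite("pics/s12.png",im)
im=ctrl.camera("wrist")[:,:,::-1]; cv2.imwrite("pics/w12.png",im)
for t in ("clock_mid","topbook_mid","pills_mid","mug_mid","glasscase_mid","tablebook_mid","loupe_mid"):
    r=ctrl.silhouettes(t,"scene")
    if r:
        ys,xs=np.nonzero(r[0]["mask"]); print(t,xs.mean().round(),ys.mean().round())
E
```

```text
time_s: 26.05
eef_pos: [0.5374, -0.0486, 0.4151]
eef_rot: [0.449, -0.45, 0.546, -0.546]
wrist_force: [-0.7, 0.2, 0.5]
opening: -0.003
t26.05 tcp [ 0.5374 -0.0486  0.4151] F [-0.7  0.2  0.5] op-0.003 toolY [-0.001  0.    -1.   ] jaw yaw deg -11.05 q [-0.31  0.01  1.43 -0.    1.7  -0.12]
clock_mid 111.0 252.0
topbook_mid 103.0 202.0
pills_mid 296.0 188.0
mug_mid 324.0 157.0
glasscase_mid 325.0 228.0
tablebook_mid 370.0 192.0
loupe_mid 281.0 172.0
```

View pics/t12.png

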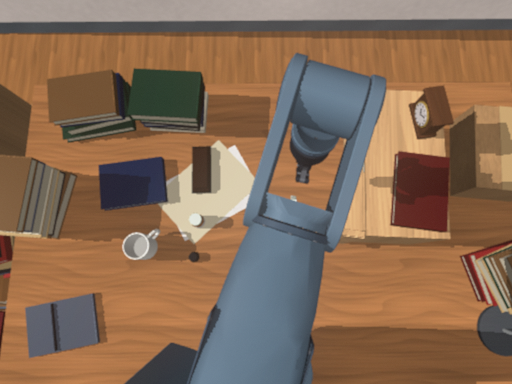

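View pics/s12.png

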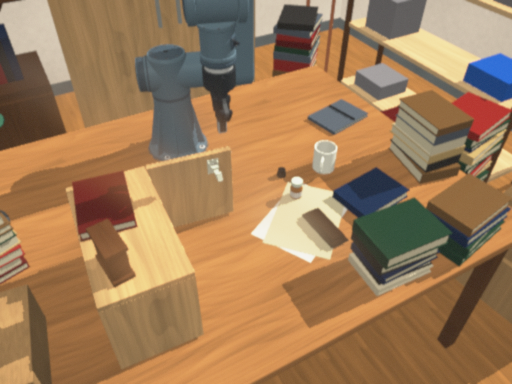

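View pics/w12.png

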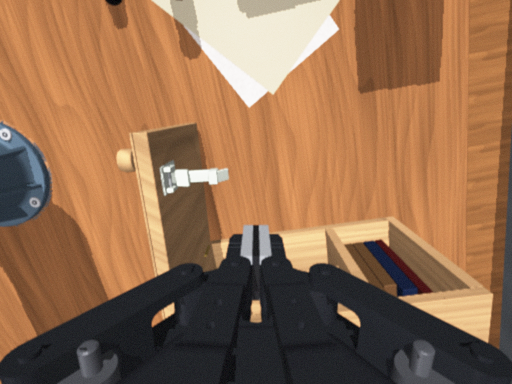

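The scene view shows the door standing nearly square to the cupboard, its free edge at (232,180), with the hand clear above it. All seven bystanders are within 1 px of where they were. As a last check on the door angle I'll compare its free corner with the model, then hand in.

Run:
```python
from h import *
o,M=st(); Cs=cam("scene")
for th in (1.2,1.3,1.4,1.45,1.5,1.57): print(th,proj(door2w(.248,-.001,.265,th),Cs)[0].round(0))
ctrl.hand_in()
```

```text
t26.55 tcp [ 0.5375 -0.0487  0.4156] F [ 0.6 -0.9 -0.3] op-0.000 toolY [ 0. -0. -1.] jaw yaw deg -11.04 q [-0.31  0.01  1.43 -0.    1.7  -0.12]
1.2 [235. 164.]
1.3 [235. 158.]
1.4 [233. 153.]
1.45 [232. 150.]
1.5 [230. 148.]
1.57 [228. 145.]
the job is handed in; nothing more can be done
```

The cupboard door is open to about 1.43 rad (82°), nearly square to the cupboard, and I have handed the job in at about 26.5 s. The hand-in gives no verdict.

- **Drawing to the catch:** I gripped the knob and drew the door out until I felt the catch, at about 0.18 rad. The wrist force peaked near 7 N outward, and I let go once I had eased the pull.
- **Freeing the hook:** I reached the nearly closed fingers down through the gap and felt the tab at z≈0.236 m. I pressed it down about 4.5 mm, holding at 10–11 N. One reading spiked to 13.9 N vertical (about 15 N in all), which is under the 18 N limit. The door followed the fingers past the strike, and the picture showed the barb outside it.
- **Opening wide:** I lifted off the tab, pushed the door round by its back and withdrew.

**Last checks:**
- **Door angle:** the door's free corner in the scene picture, read by eye, fits 1.4–1.45 rad, and the finger's angle against the door gave about the same.
- **Bystanders:** the silhouettes of all seven were within 1 px of where they started.
- **Contact:** the wrist force was about zero, with the gripper well clear of everything.

None of the checks failed or disagreed. I have no direct reading of the door joint or of the hook-to-strike force, so those come from the pictures and the wrist force.

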